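Unload the sprung marker press into the seed tray

ROBOT

A 6-joint arm with a two-finger parallel gripper is mounted at the origin on the work surface. World frame = base frame: x ahead of the robot, y to its left, z up, the work surface at z = 0. Lengths are in m, angles in degrees, forces in N, time in s.
With the tool pointing down it reaches from about 0.4 to 0.825 m from the base axis. Payload 7 kg.
Tool frame: the origin (TCP) lies midway between the tips of the shut fingers; the grasp point (between the pads) lies 19 mm behind it; z points along the fingers, y is the line along which they close (so a half turn about z gives the same grasp; the last joint's range is limited). The gripper opens to 88 mm and grips with 3 to 60 N. Pads are 19 mm wide; open, the fingers measure 130 mm over their backs; the gripper's body (78 mm by 193 mm) begins 47 mm behind the grasp point.
Start: joints at [90.533, 20.546, 0.682, 0, -70.136, -16.507], TCP at [0.186, 0.649, 0.227] pointing down, gripper open.
Joint ranges: [-176.03, 176.03], [-82.01, 121.73], [-58.28, 71.71], [-173.87, 95.51], [-174.79, -0.11], [-173.66, 173.66]. Speed limits (degrees/s): [136.94, 136.94, 172.46, 180, 180, 180].

INTERFACE

Orientations are given as a 3x3 rotation matrix whose columns are the frame's x, y, z axes.
In Python, from rig import robot gives the robot as it stands. Calls block until the motion is done:
- robot.goto(position, orientation): joint-space move of the TCP to a pose.
- robot.servo_line(position, ori=None, speed=0.15): straight line of the TCP; ori=None keeps the orientation; speed is the mean speed in m/s.
- robot.movej(angles): joint-space move.
- robot.move_gripper(opening): opening from 0.0 (shut) to 1.0 (fully open); the grip force is fixed at half the most; returns when the fingers have stopped.
- robot.dwell(seconds).
- robot.ik(position, orientation): joint angles nearest the present ones, or None.
- robot.grab_frame(name): name is "scene" or "top" or "wrist"; returns (picture, depth): 400x640x3 uint8, red, green, blue; 400x640 float32, m along the optical axis (not along the pixel's ray), 0 where there is no reading.
- robot.camera_info(name): a dict with "vfov" (degrees; the focal length in pixels is half the picture's height over the tangent of half this angle, whatever the lens; pixels are square), "cx", "cy" (the principal point, pixels), "k1" (the pictures are not rectified: a ray, as slopes to the right and down, at radius r is drawn at 1 + k1 r^2 times it, then the intrinsics apply), "view" (4x4, takes a point from world to camera coordinates); the wrist camera has in their place "T_tool_cam" (4x4, takes a point from camera to tool coordinates, whose origin is the TCP and whose axes are the flange's). Camera axes: x right, y down, z forward; pixel columns grow to the right and rows downward; lengths in m; the calibration is good to about 2 mm. A picture is of the moment at which its call begins: read the wrist's pose just before it. camera_info takes no time and is no camera call.
A pose or a line that the arm cannot do raises robot.Unreachable and nothing moves.
- robot.job_done(): hands the job in; it is judged then, once.
Readings, each from a call of its own:
- robot.read_t(): time.
- robot.read_qpos(): joint angles.
- robot.read_qvel(): joint speeds.
- robot.read_effort(): joint torques, N m.
- robot.read_position(): TCP position.
- robot.read_tcp_rot(): TCP orientation.
- robot.read_force(): force on the tool from outside, world axes, zero at the start.
- robot.read_ft_torque(): the same for the moment, N m.
- robot.read_grip_width(): opening from 0.0 (shut) to 1.0 (fully open).
- robot.read_finger_force(): force on a finger pad.
Only numpy, scipy, OpenCV 4.12 (cv2) and the standard library are available. Lean on these libraries where they do the work, as an engineer would, in place of code of your own. Each camera call takes 0.05 s, during which the arm holds its last target. There are 200 camera calls.

TASK

The plant markers in the hold-down press have set. First stand the steel mister on the round cork mat, out of the way of the seed tray's pivoted lid; then swing the lid well open by its post, lift the press's sprung frame until it stays open by itself, and lay every marker in the tray. Finally swing the lid fully shut, leaving the press open, the mister upright on the middle of its mat, and everything else where it was.

Things in the scene. Friction and masses are not known exactly. Their poses are not given: they have to be found in the camera images.
- tray: Grey plastic seed tray, open-topped box 140 mm (x) by 220 mm (y) by 54 mm high, walls and floor 4 mm, fixed to the table. Origin: centre of its underside, on the table. Its long side lies along its y axis. A lid is pivoted on the tray's corner at -x, -y.
- lid (a joint): Angle (rad) of the tray's lid about an upright pivot at the tray's -x, -y corner: 0 = shut, covering the tray; it grows to at most 1.75 as the lid's other end swings sideways towards the tray's -x side (towards the robot). At 1.57 the whole tray is uncovered; at 1.3 the lid still overhangs a strip up to 45 mm wide along the tray's -x wall. The lid swings level just above the tray and stays where it is left (light friction, under 2 N at the post). A hard stop at 0.
- lid_pivot (a point): The lid's pivot, at x = -62 mm, y = -100 mm in the tray's axes, at mid-thickness of the lid, 58 mm over the table. Axes turn with the lid; shut, they are those of the tray. Lid: clear acrylic plate 140 x 220 x 5 mm with an aluminium rim 8 mm high, its top 64 mm over the table; measured from the pivot in the lid's axes it reaches from x = -8 to 132 mm and y = -10 to 210 mm.
- lid_post (a point): Upright aluminium post on the lid near its free end, in the middle of its width, to push it by: 18 mm in diameter, 40 mm tall, standing on the lid from 61 to 101 mm over the table. This point is mid-height of the post (81 mm), at x = 62 mm, y = 190 mm from the pivot in the lid's axes.
- press: Hold-down press fixed to the table: plywood board 240 mm (x) by 230 mm (y) by 12 mm. Origin: centre of the board's underside. Two wooden rests 22 mm high, 14 mm wide, run along y at x = -50 and +40 mm; the markers lie across them side by side along x, their undersides 34 mm over the table, at y = -78, -26, 26 and 78 mm (some places empty), centres at x = -5 mm. Between the rests the board is 12 mm high, so there is room for fingertips under the markers.
- frame (a joint): Angle (rad) of the press's sprung aluminium frame about a level hinge along the press's y axis: about 0 = down on the markers; it grows to 1.8 as its handle is lifted and swings up and over away from the robot. The spring pushes it down (about 7 N at the handle when down, less as it rises) until about 1.2 rad; past that it drives the frame on by itself to 1.8, where it stays open. Let go below that, it swings back down.
- frame_hinge (a point): Hinge line of the frame, at x = 95 mm, y = 0, 65 mm over the table in the press's axes. A thin spring strut beside the rail at the press's y = 51 mm links the frame to the board behind the hinge.
- frame_handle (a point): Middle of the frame's handle, a black round bar 16 mm in diameter along the press's y axis, 112 mm free between the frame's two side rails. When down it is at x = -95 mm and 85 mm over the table, that is 190 mm towards -x and 20 mm above the hinge; it turns with the frame. Nothing lies within 35 mm of the bar's middle, and the space between the rails stays free except for the pressure bar 90 mm from the handle (30 mm wide, 205 mm long) that bears on the markers.
- mister_c (a point): Stainless steel plant mister with a weighted foot, 145 mm tall, standing; this point is on its axis, 72.5 mm above its foot, z along the axis. Body 68 mm in diameter up to 90 mm, shoulder to 103 mm, then a black collar 28 mm in diameter up to 145 mm, to grip it by (about 54 mm above this point); a small nozzle sticks out along its x axis 9 mm under the top. About 0.4 kg.
- mat: Round cork mat, 130 mm in diameter, 4 mm thick, lying fixed on the table. Origin: centre of its underside.
- marker1_c (a point): Wooden plant marker, a plain slat 130 mm (x) by 22 mm (y) by 14 mm (z), about 40 g; this point is its centre. Two to four such markers are there, told apart only by their place; an absent one reads None.
- marker2_c (a point): Wooden plant marker, a plain slat 130 mm (x) by 22 mm (y) by 14 mm (z), about 40 g; this point is its centre. Two to four such markers are there, told apart only by their place; an absent one reads None.
- marker3_c (a point): Wooden plant marker, a plain slat 130 mm (x) by 22 mm (y) by 14 mm (z), about 40 g; this point is its centre. Two to four such markers are there, told apart only by their place; an absent one reads None.
- marker4_c (a point): Wooden plant marker, a plain slat 130 mm (x) by 22 mm (y) by 14 mm (z), about 40 g; this point is its centre. Two to four such markers are there, told apart only by their place; an absent one reads None.
- scoop: Bystander: orange plastic scoop, 185 mm long; origin under its bowl. To be left alone.
- pot: Bystander: small terracotta pot, 75 mm high; origin under its centre. To be left alone.
- jar: Bystander: glass jar, 80 mm high; origin under its centre. To be left alone.
- spool: Bystander: wooden spool, 50 mm high; origin under its centre. To be left alone.
- press_bed (a point): Middle of the marker rests of the press, at x = -5 mm, y = 0, 34 mm over the table in the press's axes.
Mind the look-alikes: they are no part of the job. Of the things that look like the mat, the middle-sized one is meant. Leave any green look-alike of the part that bears marker1_c alone.

How it is judged:
By the outcome, as a careful person would: the job done as asked, in the order asked, and still so for the second after the job is handed in, with the robot touching nothing.
Of marker1, marker2, marker3, marker4 only 2 to 4 are there at a start; the rules pass over those that are not, and their reading is None.
At some moment in a run one of mister may be knocked a few centimetres aside while the robot is not near it.
Once in a run the grip may slacken for a moment while it holds something.
It also fails if it takes over 210 s, if anything falls off the work surface, if the arm or the gripper's body presses on something with over 40 N, if the wrist force passes 120 N, or if a joint passes its speed limit or range.

## Working session

There is one attempt and no reset: what is moved stays moved. The work goes in short steps, each a Python script; the robot and the scene stay as the last script left them, time stands still between calls to the robot, and variables do not carry over. Pictures are saved under pics/ and viewed, at most 14 in all, crops included, and the job is handed in when it is done.

```bash
ls; mkdir -p pics
cat > h.py <<'E'
import numpy as np, cv2
from rig import robot
def cam(name):
    c=robot.camera_info(name); f=200/np.tan(np.radians(c["vfov"]/2))
    if "view" in c: T=np.linalg.inv(np.array(c["view"]))
    else:
        A=np.eye(4);A[:3,:3]=np.array(robot.read_tcp_rot());A[:3,3]=robot.read_position();T=A@np.array(c["T_tool_cam"])
    return dict(f=f,cx=c["cx"],cy=c["cy"],k1=c["k1"],T=T)
def rays(c,uv):
    uv=np.atleast_2d(np.array(uv,float)); K=np.array([[c["f"],0,c["cx"]],[0,c["f"],c["cy"]],[0,0,1]])
    d=np.array([c["k1"],0,0,0,0.])
    p=cv2.undistortPointsIter(uv[:,None],K,d,None,None,(3,50,1e-10))[:,0]
    return np.c_[p,np.ones(len(p))]
def plane(c,uv,z):
    r=rays(c,uv)@c["T"][:3,:3].T; o=c["T"][:3,3]
    return o+r*((z-o[2])/r[:,2])[:,None]
def cloud(c,depth):
    v,u=np.mgrid[0:400,0:640]; r=rays(c,np.c_[u.ravel(),v.ravel()])
    P=(r*depth.ravel()[:,None])@c["T"][:3,:3].T+c["T"][:3,3]
    P[depth.ravel()<=0]=np.nan
    return P.reshape(400,640,3)
def project(c,P):
    P=np.atleast_2d(P); q=(P-c["T"][:3,3])@c["T"][:3,:3]; s=q[:,:2]/q[:,2:]
    s=s*(1+c["k1"]*(s**2).sum(1))[:,None]
    return s*c["f"]+[c["cx"],c["cy"]]
def grab(name,fn=None):
    c=cam(name); im,d=robot.grab_frame(name)
    if fn: cv2.imwrite("pics/"+fn,im[:,:,::-1])
    return c,im,d
def Rz(yaw): # tool down, tool y axis (closing) at yaw deg in world
    a=np.radians(yaw); y=np.array([np.cos(a),np.sin(a),0]); z=np.array([0,0,-1.]); return np.c_[np.cross(y,z),y,z]
E
python3 - <<'E'
from h import *
for n in("top","scene"):
    c,im,d=grab(n,n+"0.png"); np.savez(n+"0.npz",im=im,d=d); print(n,c["T"].round(3),c["f"],c["k1"],(d>0).mean())
print(robot.read_tcp_rot(),robot.read_t(),robot.read_force())
E
```

```text
pics
top [[ 0.016 -0.989  0.145  0.228]
 [-1.    -0.018 -0.007 -0.   ]
 [ 0.009 -0.145 -0.989  1.651]
 [ 0.     0.     0.     1.   ]] 505.0663421173821 -0.1496106091218175 0.99588671875
scene [[-8.480e-01  4.530e-01 -2.730e-01  8.670e-01]
 [ 5.290e-01  7.270e-01 -4.370e-01  5.950e-01]
 [ 1.000e-03 -5.150e-01 -8.570e-01  1.296e+00]
 [ 0.000e+00  0.000e+00  0.000e+00  1.000e+00]] 516.9903753201089 -0.10370208950267834 0.9958984375
[[ 9.61356540e-01 -2.75306271e-01 -2.45695106e-04]
 [-2.75306318e-01 -9.61355337e-01 -1.53218844e-03]
 [ 1.85620785e-04  1.54062080e-03 -9.99998796e-01]] 0.1 [ 0.41351556 -0.90991304  0.66612227]
```

View pics/top0.png

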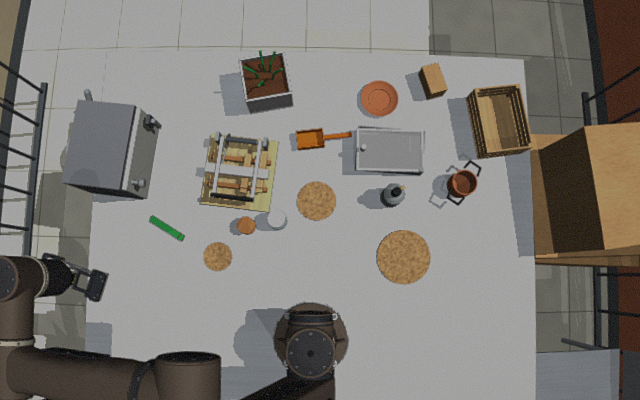

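View pics/scene0.png

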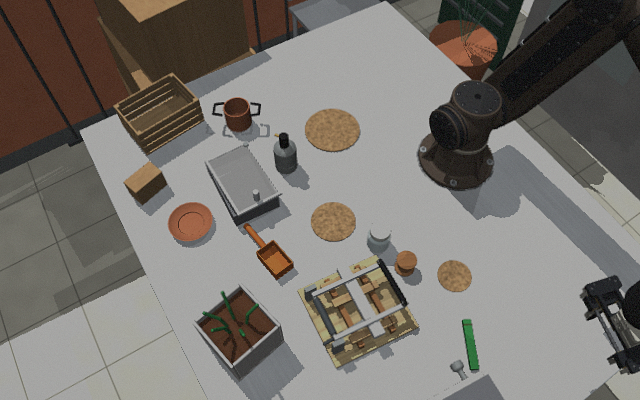

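Top view: mats at (317,201) medium, (404,257) large, (218,257) small. The mister is at (393,195), with the similar-looking pot with handles at (462,183). The lidded tray is at (390,151) with its post at (363,147), and the press at (238,172). There's a green marker look-alike at (167,228), and the scoop, spool and jar are near (325,138), (246,226) and (277,219). I choose the mat at (317,201) and the mister at (393,195).

Run:
```python
from h import *
for n in ("top","scene"):
    z=np.load(n+"0.npz"); im,d=z["im"],z["d"]; c=cam(n); P=cloud(c,d); hsv=cv2.cvtColor(im,cv2.COLOR_RGB2HSV)
    print(n)
    # mats: brown, z<10mm
    m=((hsv[...,0]>8)&(hsv[...,0]<25)&(hsv[...,1]>70)&(abs(P[...,2]-.004)<.015)).astype(np.uint8)
    m=cv2.morphologyEx(m,cv2.MORPH_OPEN,np.ones((3,3))); m=cv2.morphologyEx(m,cv2.MORPH_CLOSE,np.ones((5,5)))
    for k in cv2.findContours(m,0,2)[0]:
        if cv2.contourArea(k)<200: continue
        q=plane(c,k[:,0],.004)[:,:2].astype(np.float32); (x,y),r=cv2.minEnclosingCircle(q); print(" mat",k[:,0].mean(0).round(),x,y,r,cv2.contourArea(k))
    def region(lo,hi,zl,zh): return (P[...,0]>lo[0])&(P[...,0]<hi[0])&(P[...,1]>lo[1])&(P[...,1]<hi[1])&(P[...,2]>zl)&(P[...,2]<zh)
    # post
    def rect(m,name,z=None):
        q=P[m][:,:2].astype(np.float32)
        if len(q)<3: print(name,"none"); return
        print(" ",name,len(q),q.mean(0),cv2.minAreaRect(q))
    rect(region((.45,-.42),(.85,-.1),.085,.11),"post")
    rect(region((.45,-.42),(.85,-.1),.115,.16),"tall")
    rect(region((.5,-.42),(.85,-.1),.05,.072),"lid")
    for zl,zh in((.006,.018),(.06,.11)): rect(region((.38,.1),(.72,.40),zl,zh),"press%g"%zl)
    np.savez(n+"P.npz",P=P)
z=np.load("top0.npz")["im"]; 
a=cv2.resize(z[125:245,190:310],None,fx=5,fy=5,interpolation=2)[:,:,::-1]
s=np.load("scene0.npz")["im"]; b=cv2.resize(s[245:365,290:420],(400,370),interpolation=2)[:,:,::-1]
b2=cv2.resize(s[120:230,200:310],(200,200),interpolation=2)[:,:,::-1]
o=np.zeros((600,800,3),np.uint8);o[:400,:400]=cv2.resize(a,(400,400));o[:370,400:]=b;o[400:,:200]=b2;o[400:,200:400]=cv2.resize(z[120:220,345:445],(200,200))[:,:,::-1]
cv2.imwrite("pics/crop1.png",o)
```

```text
top
 mat [218. 255.] 0.25809261202812195 0.30890530347824097 0.04636474698781967 589.0
 mat [403. 256.] 0.26640427112579346 -0.2969783544540405 0.08825167268514633 2184.5
 mat [220. 199.] 0.454800546169281 0.2888045310974121 0.08664882928133011 369.5
 mat [317. 202.] 0.44700929522514343 -0.00973863061517477 0.06416457146406174 1115.5
 mat [310. 137.] 0.6560772657394409 0.015929847955703735 0.04658222198486328 326.5
 mat [500. 122.] 0.7336233258247375 -0.6399705410003662 0.11052311956882477 1677.5
 mat [378. 102.] 0.8042423725128174 -0.2181386500597 0.06282069534063339 820.0
  post 188 [ 0.49213126 -0.23405844] ((0.5340191721916199, -0.2188865840435028), (0.20620164275169373, 0.06527242809534073), 25.429466247558594)
  tall 85 [ 0.46418923 -0.25450838] ((0.46478384733200073, -0.25949791073799133), (0.023928215727210045, 0.040460675954818726), 17.370742797851562)
  lid 3014 [ 0.6218463 -0.2528234] ((0.6941298842430115, -0.27708226442337036), (0.28403452038764954, 0.31027355790138245), 89.75556182861328)
  press0.006 2235 [0.5246598  0.24360125] ((0.550656795501709, 0.25107938051223755)
[... 1071 characters left out ...]
2923426] ((0.5252627730369568, -0.20076927542686462), (0.20357805490493774, 0.06556122750043869), 41.95914840698242)
  tall 136 [ 0.466297  -0.2526689] ((0.4646415412425995, -0.2601940631866455), (0.026799658313393593, 0.04175833240151405), 7.15740966796875)
  lid 3358 [ 0.62526226 -0.2522554 ] ((0.6984902620315552, -0.2645603120326996), (0.24468505382537842, 0.36079302430152893), 77.22880554199219)
  press0.006 3828 [0.54375565 0.26144427] ((0.5501959323883057, 0.25104883313179016), (0.34030577540397644, 0.2968065142631531), 0.4079177677631378)
  press0.06 2703 [0.5358013  0.23964603] ((0.5150044560432434, 0.23446959257125854), (0.31326839327812195, 0.21546237170696259), 11.785903930664062)
```

View pics/crop1.png

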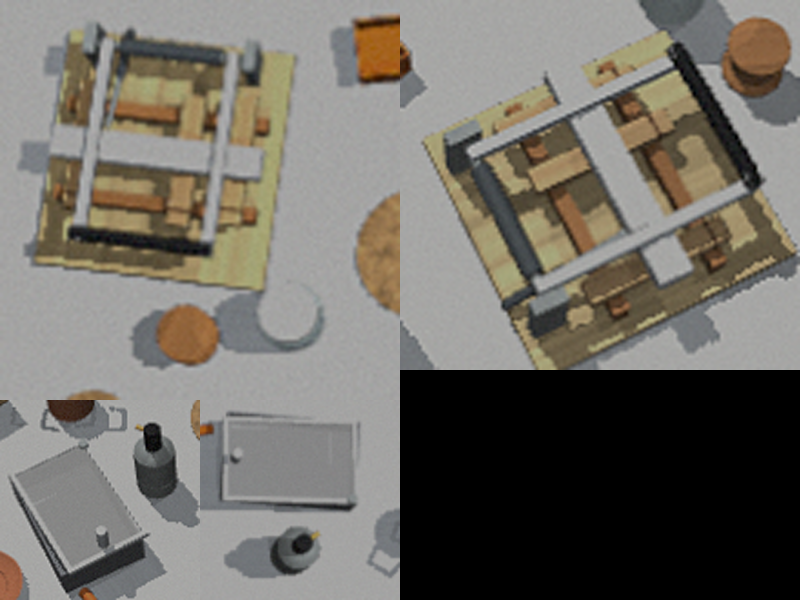

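The crop confirms the mister (black collar, orange nozzle) and the press with its frame down. Light slats lie at press y ≈ -26 and -78, and probably one at +78 beyond the far rail. Next I take component measurements.

```bash
cat >> h.py <<'E'
def comp(P,zl,zh,lo,hi,extra=None):
    m=(P[...,2]>zl)&(P[...,2]<zh)&(P[...,0]>lo[0])&(P[...,0]<hi[0])&(P[...,1]>lo[1])&(P[...,1]<hi[1])
    if extra is not None: m&=extra
    n,l,s,_=cv2.connectedComponentsWithStats(m.astype(np.uint8))
    if n<2: return np.zeros((0,3))
    return P[l==1+np.argmax(s[1:,4])]
def rect(q): return cv2.minAreaRect(q[:,:2].astype(np.float32))
E
python3 - <<'E'
from h import *
for n in("top","scene"):
    P=np.load(n+"P.npz")["P"]; z=np.load(n+"0.npz"); im=z["im"]; hsv=cv2.cvtColor(im,cv2.COLOR_RGB2HSV); V=hsv[...,2]; c=cam(n)
    print(n,"lid",rect(comp(P,.054,.072,(.5,-.4),(.75,-.1))))
    q=comp(P,.09,.11,(.5,-.25),(.75,-.1)); print(" post",len(q),q.mean(0),rect(q))
    q=comp(P,.132,.155,(.4,-.3),(.55,-.2),V<70); print(" collar",len(q),q.mean(0),rect(q))
    q=comp(P,.115,.155,(.4,-.35),(.55,-.2),(hsv[...,1]>110)&(V>110)); print(" nozzle",len(q),q.mean(0) if len(q) else "")
    m=((P[...,2]>-.006)&(P[...,2]<.03)&(hsv[...,0]>15)&(hsv[...,0]<32)&(hsv[...,1]>60)&(P[...,0]>.36)&(P[...,0]<.7)&(P[...,1]>.09)&(P[...,1]<.42)).astype(np.uint8)
    m=cv2.morphologyEx(m,cv2.MORPH_CLOSE,np.ones((9,9)))
    k=max(cv2.findContours(m,0,2)[0],key=cv2.contourArea); print(" board",rect(plane(c,k[:,0],.012)))
    q=comp(P,.07,.1,(.38,.12),(.72,.4),V<60); print(" handle",len(q),q.mean(0),rect(q))
    for nm,(a,b) in dict(jar=((.36,.06),(.44,.16)),spool=((.3,.14),(.42,.26))).items():
        q=comp(P,.03,.1,a,b); print(nm,len(q),q.mean(0) if len(q) else"",)
E
```

```text
top lid ((0.6139616966247559, -0.24714121222496033), (0.2248370349407196, 0.14968343079090118), 89.75556182861328)
 post 28 [ 0.60900499 -0.15492157  0.09892394] ((0.6096165180206299, -0.15533019602298737), (0.015312297269701958, 0.01509815827012062), 38.493682861328125)
 collar 64 [ 0.46135406 -0.25157042  0.142693  ] ((0.4615378975868225, -0.25146347284317017), (0.023610111325979233, 0.025019899010658264), 85.66513061523438)
 nozzle 8 [ 0.4736377  -0.27046358  0.13864541]
 board ((0.5363208055496216, 0.2467634379863739), (0.2286510169506073, 0.23866534233093262), 83.99872589111328)
 handle 172 [0.44131392 0.25502451 0.09079723] ((0.4422486424446106, 0.2557631731033325), (0.13190926611423492, 0.015069130808115005), 83.9464340209961)
jar 261 [0.38079263 0.11397054 0.07509178]
spool 224 [0.35926181 0.21512579 0.04915218]
scene lid ((0.6150912642478943, -0.2484818547964096), (0.2279197722673416, 0.15113279223442078), 89.49794006347656)
 post 40 [ 0.61133384 -0.15529769  0.10053838] ((0.6106919646263123, -0.1564805656671524), (0.018173249438405037, 0.015045170672237873), 62.107078552246094)
 collar 74 [ 0.4658764  -0.25098794  0.14329685] ((0.46472784876823425, -0.25376516580581665), (0.0257753673940897, 0.023228537291288376), 58.81757354736328)
 nozzle 8 [ 0.47653938 -0.27074335  0.13998551]
 board ((0.5391096472740173, 0.24576687812805176), (0.2288893610239029, 0.23943506181240082), 84.14712524414062)
 handle 277 [0.44620114 0.25825401 0.09185794] ((0.4449545443058014, 0.255077600479126), (0.13684353232383728, 0.0160257276147604), 82.35256958007812)
jar 499 [0.38819328 0.12157794 0.06863805]
spool 307 [0.36189999 0.21528976 0.05067209]
```

Run:
```python
from h import *
R=Rz(31)
for y in (31,-149):
    for p in([.464,-.252,.25],[.464,-.252,.1075],[.4477,-.0105,.112]): 
        q=robot.ik(p,Rz(y)); print(y,None if q is None else np.round(q,0))
robot.goto([.186,.649,.3],np.array(robot.read_tcp_rot()))
robot.goto([.44,-.252,.3],R)
c,im,d=grab("wrist","w1.png"); P=cloud(c,d); V=im.max(2)
print(robot.read_t(),robot.read_position())
q=comp(P,.11,.155,(.38,-.35),(.55,-.15),V<80); print(len(q),q.mean(0) if len(q) else'', rect(q) if len(q) else '')
print("T",c["T"].round(3))
```

```text
31 [  -7.    6.  -16.    0.  -69. -142.]
31 [  -7.   13.  -27.    0.  -50. -142.]
31 [  24.    6.  -36.    0.  -48. -173.]
-149 [ -7.   6. -16.   0. -69.  38.]
-149 [ -7.  13. -27.   0. -50.  38.]
-149 [ 24.   6. -36.   0. -48.   7.]
3.8083 [ 0.44031946 -0.25161341  0.29992008]
844 [ 0.46106019 -0.25337712  0.14105045] ((0.46309158205986023, -0.2555277347564697), (0.026285598054528236, 0.026792867109179497), 37.31306838989258)
T [[ 0.857  0.494  0.149  0.4  ]
 [ 0.516 -0.82  -0.247 -0.185]
 [-0.     0.289 -0.957  0.459]
 [ 0.     0.     0.     1.   ]]
```

View pics/w1.png

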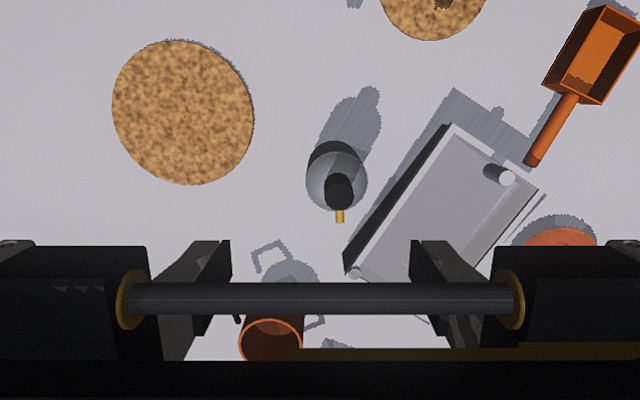

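The wrist view shows the mister's collar at (340,190). Its nozzle at (340,216) points along image-down, square to the closing line. The grasp yaw is good.

Run:
```python
from h import *
R=Rz(-149)
robot.goto([.463,-.2545,.2],R)
c,im,d=grab("top"); P=cloud(c,d)
robot.servo_line([.463,-.2545,.109],speed=.08)
print(robot.read_force()); robot.move_gripper(0); print("w",robot.read_grip_width(),robot.read_finger_force())
robot.servo_line([.463,-.2545,.129],speed=.06); print(robot.read_force(),robot.read_grip_width())
robot.servo_line([.448,-.0105,.129],speed=.10)
print("w",robot.read_grip_width(),robot.read_force())
c,im,d=grab("scene","s2.png");print(robot.read_t())
```

```text
[ 0.13488019 -0.3596892  -0.42083524]
w 0.31659234921493634 29.999508261680603
[-0.30172324 -0.06127514 -4.16325519] 0.31415740120973906
w 0.3084970044859971 [-0.54775849  0.38503777 -4.49296299]
11.9
```

View pics/s2.png

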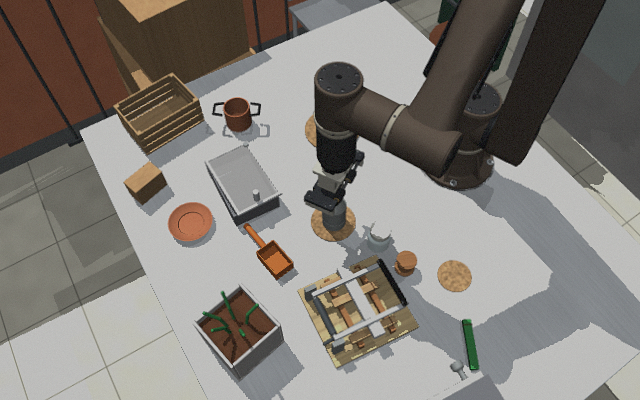

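The mister hangs above the mat at (334,222). I lower it until contact, release, then swing the lid.

Run:
```python
from h import *
p=np.array([.448,-.0105,.118]); robot.servo_line(p,speed=.05)
while p[2]>.1075:
    p[2]-=.001; robot.servo_line(p,speed=.03); f=robot.read_force()[2]
    if f>-2.5: break
print(p,f,robot.read_grip_width()); robot.move_gripper(.75); robot.dwell(.3)
robot.servo_line([.448,-.0105,.22],speed=.15)
robot.goto([.40,-.12,.3],Rz(-90))
c,im,d=grab("wrist","w3.png"); P=cloud(c,d)
q=comp(P,.125,.16,(.38,-.1),(.52,.08),im.max(2)<80); print("collar",len(q),rect(q),q[:,2].max())
c,im,d=grab("top","t3.png");P=cloud(c,d)
q=comp(P,.125,.16,(.38,-.1),(.52,.08),im.max(2)<80); print("collar",len(q),rect(q) if len(q) else '')
print(robot.read_t())
```

```text
[ 0.448  -0.0105  0.117 ] 34.81544045362438 0.3110462043172608
collar 948 ((0.44779831171035767, -0.010372905060648918), (0.02628220058977604, 0.02723315730690956), 60.54851531982422) 0.15168409483798817
collar 0 
15.7417
```

View pics/w3.png

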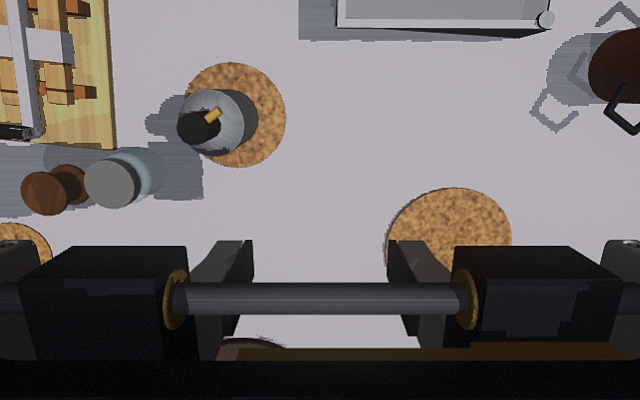

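The mister stands upright at (.448,-.010), the mat's centre. Now the lid: I'll cage the post loosely with the fingers and lead it along its arc.

```bash
cat >> h.py <<'E'
PIV=np.array([.5525,-.348])
def lidpose(th,z): # th deg
    a=np.radians(th+71.93); return np.r_[PIV+.19986*np.array([np.cos(a),np.sin(a)]),z], Rz(162+th)
E
python3 - <<'E'
from h import *
p,R=lidpose(0,.2)
robot.goto([.56,-.17,.27],R)
c,im,d=grab("wrist"); P=cloud(c,d)
q=comp(P,.085,.115,(.55,-.2),(.67,-.1)); print(len(q),q[q[:,2]>.095].mean(0),rect(q[q[:,2]>.095])); l=comp(P,.056,.07,(.5,-.4),(.75,-.1)); print(rect(l))
off=np.r_[q[q[:,2]>.095].mean(0)[:2]-p[:2],0]; print("off",off)
if np.hypot(*off[:2])>.01: raise SystemExit
PV=PIV+off[:2]
robot.goto(p+off,R); robot.move_gripper(.38)
robot.servo_line(lidpose(0,.073)[0]+off,speed=.1); print(robot.read_force())
for th in np.linspace(0,97,17)[1:]:
    p,R=lidpose(th,.073); robot.servo_line(p+off,R,speed=.1); f=robot.read_force(); print(round(th),np.round(f,1))
    if np.hypot(f[0],f[1])>15: break
robot.move_gripper(.6)
p[2]=.2; robot.servo_line(p+off,speed=.15)
robot.goto([.45,.0,.35],Rz(-180))
print(robot.read_t(),robot.read_qpos())
c,im,d=grab("top","t4.png"); P=cloud(c,d)
q=comp(P,.086,.115,(.28,-.36),(.42,-.22)); print(len(q),q.mean(0) if len(q) else'')
E
```

```text
316 [ 0.61064673 -0.15894927  0.10095133] ((0.6110281348228455, -0.15848088264465332), (0.016910478472709656, 0.017000116407871246), 44.54722595214844)
((0.6134063601493835, -0.24955695867538452), (0.22379665076732635, 0.1447765976190567), 89.65092468261719)
off [-0.00384559 -0.00095182  0.        ]
[-0.92920513 -0.3532716   0.31493338]
6 [-0.4  0.4 -0.7]
12 [0.6 0.4 0.7]
18 [0.4 0.9 0.9]
24 [0.4 0.8 0.1]
30 [ 0.3 -0.1 -0.4]
36 [ 0.6  0.4 -0.7]
42 [ 0.4 -0.2 -0.5]
48 [0.7 0.7 1.2]
55 [-0.1 -0.4  0.4]
61 [-0.3  1.1 -0.3]
67 [-0.1 -0.4  0.1]
73 [ 0.2 -0.5  0.7]
79 [-0.2  0.1  0.9]
85 [-0.8 -0.5 -0.1]
91 [0.5 0.1 1.5]
97 [ 0.8 -0.   0.8]
29.1083 [ 2.51978938e+01 -4.85455039e+00 -1.36185701e+01 -4.21542695e-03
 -8.12859526e+01 -2.51847741e+01]
30 [ 0.35125483 -0.30153678  0.09839404]
```

View pics/t4.png

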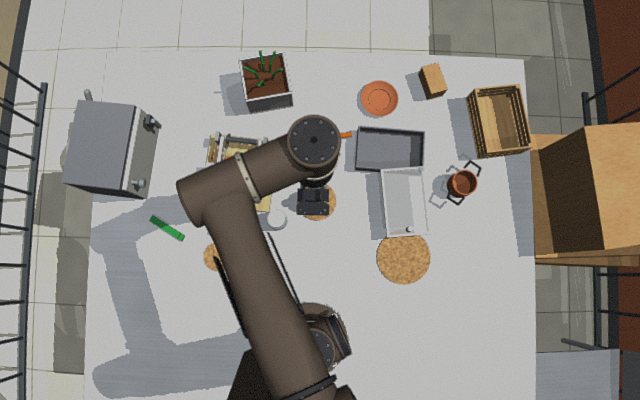

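The lid is open: the post is at (409,229) px, which gives an angle of about 1.65 rad, and the tray is uncovered. Now a close measurement of the frame handle, then grip it.

Run:
```python
from h import *
R=Rz(-186)
robot.goto([.40,.255,.27],R); robot.move_gripper(.42)
c,im,d=grab("wrist","w5.png"); P=cloud(c,d)
q=comp(P,.08,.1,(.38,.12),(.52,.4),im.max(2)<60); print("handle",len(q),q.mean(0),rect(q),np.percentile(q[:,2],95))
x,y=rect(q)[0]; print(robot.read_t())
m=q[abs(q[:,1]-y)<.03]; A=np.polyfit(m[:,1],m[:,0],1); print("slope yaw",np.degrees(np.arctan(A[0])), m[m[:,2]>.089][:,:2].mean(0))
```

```text
handle 1888 [0.44236222 0.2494071  0.09210723] ((0.4435848295688629, 0.25440624356269836), (0.13518187403678894, 0.014791231602430344), 83.9281997680664) 0.09427248148540589
30.8083
slope yaw 5.796676970064022 [0.44338559 0.25349108]
```

View pics/w5.png

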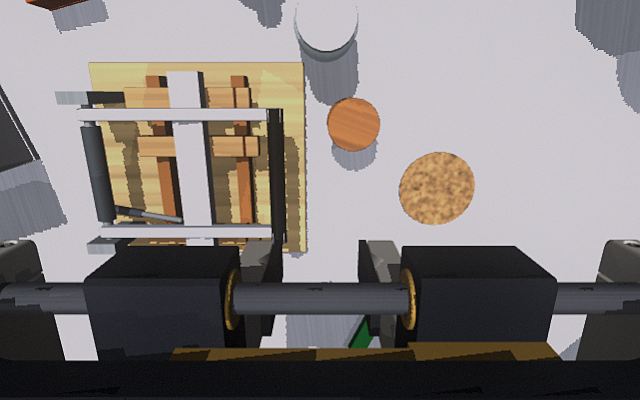

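The wrist view shows the handle at (277,175) px, the frame rails, and markers at rows 97 and 147 (y = -78 and -26). The y = +78 place is hidden behind the gripper. Next is the lift.

Run:
```python
from h import *
R=Rz(-186); ex=np.array([np.cos(np.radians(-6)),np.sin(np.radians(-6)),0]); H=np.array([.4435,.2545,.085])
hinge=H+.19*ex-[0,0,.02]
def hp(phi):
    a=np.radians(phi)+np.arctan2(.02,.19); return hinge+.19105*(-np.cos(a)*ex+np.sin(a)*np.array([0,0,1]))-[0,0,.019]
robot.goto(H+[0,0,.12],R); robot.servo_line(hp(0),speed=.1); print(robot.read_force().round(1) if hasattr(robot.read_force(),'round') else robot.read_force())
robot.move_gripper(0); f=np.array(robot.read_force()); print("w",robot.read_grip_width(),f.round(1))
for phi in np.arange(6,100,6):
    robot.servo_line(hp(phi),speed=.08); f=np.array(robot.read_force()); print(phi,f.round(1),round(robot.read_grip_width(),3))
    if np.linalg.norm(f)>60 or robot.read_grip_width()<.1: print("STOP");break
else:
    robot.move_gripper(.6); robot.dwell(.5); p=np.array(robot.read_position()); robot.servo_line(p+[0,0,.06],speed=.1)
    robot.goto([.40,.23,.32],Rz(-186)); robot.move_gripper(1.0)
    c,im,d=grab("wrist","w6.png"); np.savez("w6.npz",im=im,d=d,T=c["T"])
print(robot.read_t())
```

```text
[0.5 0.1 0.3]
w 0.17651160647896283 [-1.2 -0.   2.6]
6 [ 1.6  2.1 -8.1] 0.17
12 [-3.3  4.4 -5.6] 0.177
18 [-7.7  5.3 -3.2] 0.173
24 [-11.2   5.9   0.4] 0.169
30 [-17.7   7.5   5.5] 0.172
36 [-22.9   7.2  12.9] 0.174
42 [-28.    6.8  23.7] 0.173
48 [-24.8   2.8  25.9] 0.173
54 [-16.8   0.5  21.1] 0.173
60 [-10.   -0.1  17.7] 0.17
66 [-5.2  0.8 11.4] 0.172
72 [-2.5 -0.8  7.5] 0.173
78 [-0.5  0.6  4.7] 0.169
84 [ 0.7 -0.3  1.4] 0.175
90 [ 0.7 -1.2  0.3] 0.173
96 [ 2.3 -3.1 -0.1] 0.168
43.6333
```

View pics/w6.png

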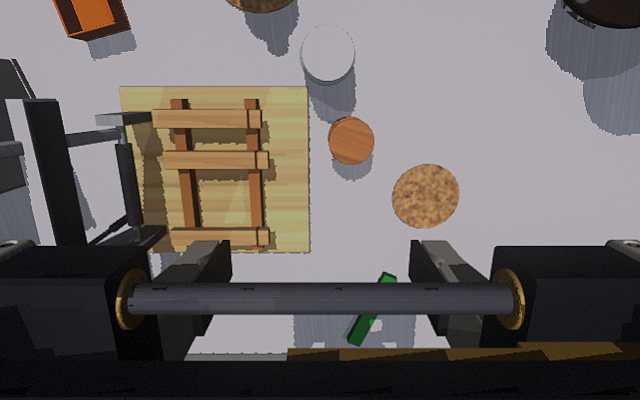

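The frame stays open. There are three markers, at px (207,119), (215,159) and (220,237), i.e. places y = -78, -26 and +78. I measure them, then move each one.

```bash
cat > mk.py <<'E'
from h import *
ex=np.array([np.cos(np.radians(-6)),np.sin(np.radians(-6))]); ey=np.array([-ex[1],ex[0]])
C=np.array([.5378,.246])
def markers(c,im,d):
    P=cloud(c,d); out=[]
    loc=np.stack([(P[...,:2]-C)@ex,(P[...,:2]-C)@ey],-1)
    for y in(-.078,-.026,.026,.078):
        m=(abs(loc[...,1]-y)<.022)&(abs(loc[...,0]+.005)<.085)&(P[...,2]>.0425)&(P[...,2]<.056)
        q=P[m]
        if len(q)>150:
            r=rect(q); out.append((y,len(q),np.array(r[0]),r[1],r[2],q[:,2].mean()))
    return out
E
python3 - <<'E'
from mk import *
z=np.load("w6.npz"); c=cam("wrist"); c["T"]=z["T"]
for o in markers(c,z["im"],z["d"]): print(o,(o[2]-C)@ex,(o[2]-C)@ey)
# look at the tray
robot.goto([.50,-.22,.33],Rz(-180)); c,im,d=grab("wrist","w7.png"); P=cloud(c,d)
q=comp(P,.046,.0575,(.49,-.42),(.75,-.1)); print(len(q),rect(q)); 
fl=(P[...,2]<.012)&(P[...,2]>-.004)&(abs(P[...,0]-.611)<.08)&(abs(P[...,1]+.249)<.12)&(im.max(2)<110)
q=P[cv2.morphologyEx(fl.astype(np.uint8),cv2.MORPH_OPEN,np.ones((5,5)))>0]; print(len(q),np.percentile(q,[1,99],axis=0)); print(robot.read_t(),robot.read_position())
E
```

```text
(-0.078, 2049, array([0.53063571, 0.16846994]), (0.022151760756969452, 0.12908019125461578), 83.57862091064453, np.float64(0.04858914696538756)) 0.000979059719318989 -0.07785421829031408
(-0.026, 1931, array([0.52905816, 0.21897851]), (0.022447844967246056, 0.12908582389354706), 83.89189147949219, np.float64(0.04845685669465906)) -0.0058694379820037204 -0.02778723540859067
(0.078, 1466, array([0.5436129 , 0.32109299]), (0.022650565952062607, 0.12919659912586212), 84.19711303710938, np.float64(0.048203814623043705)) -0.0020683014267165022 0.07528923898007833
2414 ((0.6161972284317017, -0.2515333294868469), (0.2209441363811493, 0.13948890566825867), 86.44612884521484)
3296 [[ 0.56673301 -0.35972273  0.00262663]
 [ 0.68637714 -0.15648006  0.01101385]]
45.3667 [ 0.50028499 -0.21912292  0.33007573]
```

View pics/w7.png

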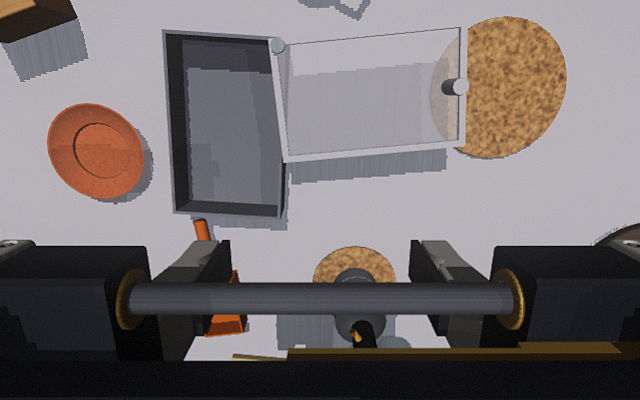

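The uncovered tray shows corners at about (163,30), (173,214) and (281,217), turned slightly relative to the world. The lid may have started ajar, so I check the tray's yaw from these corners.

Run:
```python
from h import *
c=cam("wrist"); im,d=robot.grab_frame("wrist"); P=cloud(c,d)
a=plane(c,[(162.5,29.5),(173.5,214),(281,217),(277,38)],.054)[:,:2]; print(a.round(4))
e=a[1]-a[0]; print("len",np.hypot(*e),"yaw",np.degrees(np.arctan2(-e[0],e[1])), "wid",a[2]-a[1],np.degrees(np.arctan2(*(a[1]-a[2])[::-1])),"diag ctr",(a[0]+a[2])/2)
# far wall rim fit
q=comp(P,.046,.0575,(.49,-.42),(.75,-.1)); 
from scipy.spatial import ConvexHull
h=q[ConvexHull(q[:,:2]).vertices][:,:2]; print(cv2.minAreaRect(q[:,:2].astype(np.float32)), cv2.boxPoints(cv2.minAreaRect(q[:,:2].astype(np.float32))).round(4))
lid=comp(P,.058,.07,(.28,-.42),(.60,-.15)); print("lid",rect(lid))
post=comp(P,.09,.115,(.28,-.42),(.45,-.15)); print("post",post[post[:,2]>.097].mean(0))
```

```text
[[ 0.6781 -0.365 ]
 [ 0.6917 -0.145 ]
 [ 0.5515 -0.1411]
 [ 0.5495 -0.3563]]
len 0.22039143534346925 yaw -3.527016718202738 wid [-0.14019826  0.00398338] -1.6274789801302474 diag ctr [ 0.61482477 -0.25302917]
((0.6164356470108032, -0.2515057623386383), (0.22086186707019806, 0.13961419463157654), 86.61099243164062) [[ 0.5402 -0.3576]
 [ 0.6796 -0.3659]
 [ 0.6926 -0.1454]
 [ 0.5533 -0.1371]]
lid ((0.4428309500217438, -0.29528725147247314), (0.22101405262947083, 0.1406647264957428), 5.362388610839844)
post [ 0.35437921 -0.3036859   0.10126105]
```

The tray is at (.6163,-.2515) with yaw -3.4°, so the lid started a little ajar and is now at about 1.72 rad. I pick and place the first marker (y=-26) into the middle lane.

```bash
cat >> mk.py <<'E'
TC=np.array([.6163,-.2515]); t=np.radians(-3.4); tx=np.array([np.cos(t),np.sin(t)]); ty=np.array([-tx[1],tx[0]])
def pickplace(mc,gx,lane,ly):
    """marker centre mc, grip offset gx along marker, tray lane x and marker centre y"""
    RP,RT=Rz(84),Rz(176.6)
    robot.move_gripper(.35)
    p=np.r_[mc+gx*ex,.2]; robot.goto(p,RP); p[2]=.033; robot.servo_line(p,speed=.12)
    print("down",np.round(robot.read_force(),1)); robot.move_gripper(0); w0=robot.read_grip_width()
    p[2]=.06; robot.servo_line(p,speed=.06); p[2]=.22; robot.servo_line(p,speed=.15)
    w1=robot.read_grip_width(); print("grip",w0,w1)
    if w1<.2: print("LOST"); return False
    g=np.r_[TC+lane*tx+(ly+gx)*ty,.22]; robot.goto(g,RT); w=robot.read_grip_width(); print("over",w,np.round(robot.read_force(),1))
    if w<.2: print("LOST"); return False
    g[2]=.03; robot.servo_line(g,speed=.12)
    while g[2]>.006:
        g[2]-=.0015; robot.servo_line(g,speed=.03); f=robot.read_force()[2]
        if f>3: break
    print("place z",g[2],f); robot.move_gripper(.35); robot.dwell(.2); g[2]=.2; robot.servo_line(g,speed=.15)
    print(robot.read_t()); return True
E
python3 - <<'E'
from mk import *
robot.goto([.53,.30,.33],Rz(84)); robot.goto([.57,.23,.33],Rz(84))
c,im,d=grab("wrist","w8.png"); M=markers(c,im,d)
for o in M: print(o[:5],(o[2]-C)@ex,(o[2]-C)@ey)
old={-.026:np.array([.5291,.2190])}
m=[o for o in M if o[0]==-.026]
mc=(m[0][2]+old[-.026])/2 if m else old[-.026]
pickplace(mc,-.012,0,-.035)
robot.goto([.60,-.30,.33],Rz(176.6)) if robot.ik([.60,-.30,.33],Rz(176.6)) is not None else None
grab("wrist","w9.png")
E
```

```text
(-0.078, 1948, array([0.53147471, 0.16746168]), (0.022204287350177765, 0.12919560074806213), 83.72428894042969) 0.0019188501798890626 -0.07876925336541953
(-0.026, 1912, array([0.52957737, 0.21771063]), (0.021566232666373253, 0.12783600389957428), 83.70573425292969) -0.00522053667221842 -0.028993897172604536
(0.078, 1980, array([0.54427898, 0.32025301]), (0.022659780457615852, 0.12852886319160461), 84.04314422607422) -0.001318066730486814 0.07452348653143241
down [-0.5  0.4  0. ]
grip 0.2473055206975841 0.24687269744664683
over 0.24681339694477888 [ 0.7  0.  -0.5]
place z 0.00599999999999999 -1.00938338998178
63.4333
```

View pics/w9.png

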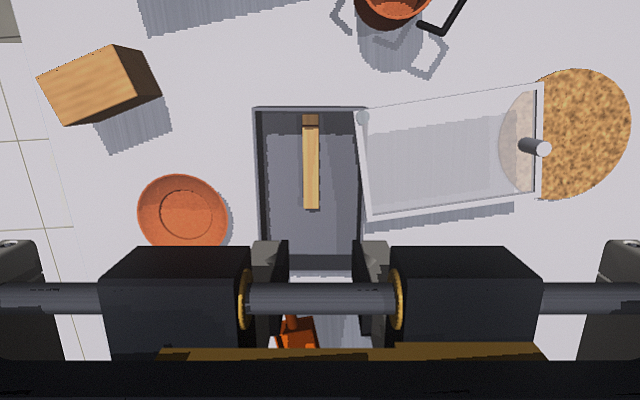

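The first marker lies flat in the centre lane at (311,160) px. Now the other two.

Run:
```python
from mk import *
ok=pickplace(np.array([.5310,.1680]),.012,.028,.035)
if ok: ok=pickplace(np.array([.5439,.3207]),.012,-.027,.035)
robot.goto([.60,-.30,.33],Rz(176.6))
grab("wrist","w10.png"); print(robot.read_t())
c,im,d=grab("top","t10.png"); P=cloud(c,d); q=comp(P,.125,.16,(.38,-.1),(.52,.1),im.max(2)<80); print("mister",len(q),rect(q) if len(q) else '')
```

```text
down [0.6 0.1 0.3]
grip 0.2448639302954578 0.24720753587999275
over 0.24860898179420504 [ 0.7  0.5 -0.6]
place z 0.00599999999999999 -0.5407736193928168
79.8417
down [0.7 0.1 0.1]
grip 0.24377595141543318 0.24769291097341756
over 0.005990185215708655 [0. 0. 0.]
LOST
88.65
mister 51 ((0.44653746485710144, -0.0033428091555833817), (0.01908760890364647, 0.02556532807648182), 77.05978393554688)
```

View pics/w10.png

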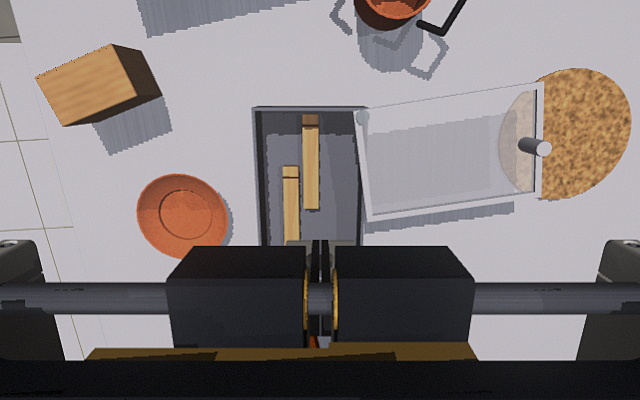

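Two markers are in the tray. The third was dropped on the way when the grip slackened, so I look for it.

View pics/t10.png

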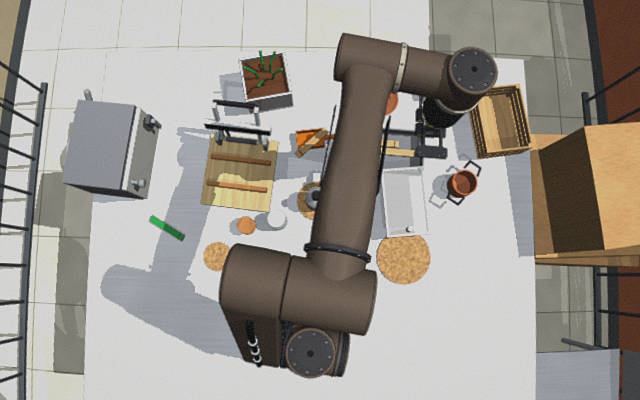

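Run:
```python
from h import *
robot.goto([.56,.03,.34],Rz(-90)); robot.move_gripper(1.0)
c,im,d=grab("wrist","w11.png"); P=cloud(c,d); hsv=cv2.cvtColor(im,cv2.COLOR_RGB2HSV)
np.savez("w11.npz",im=im,d=d,T=c["T"])
c2,im2,d2=grab("scene","s11.png")
```

```text
(no output)
```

View pics/w11.png

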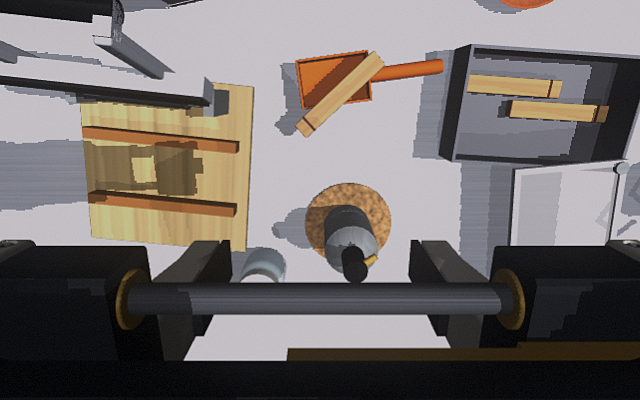

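The third marker lies diagonally across the scoop, from (305,130) to (378,58) px. I measure its pose and tilt.

Run:
```python
from h import *
z=np.load("w11.npz"); im,d=z["im"],z["d"]; c=cam("wrist"); c["T"]=z["T"]; P=cloud(c,d); hsv=cv2.cvtColor(im,cv2.COLOR_RGB2HSV)
w=np.zeros((400,640),bool); w[45:140,290:390]=1
print(hsv[95,340],hsv[80,315])
m=w&(hsv[...,0]>12)&(hsv[...,0]<25)&(hsv[...,1]<175)&(hsv[...,1]>60)&(hsv[...,2]>130)
n,l,s,_=cv2.connectedComponentsWithStats(m.astype(np.uint8)); k=1+np.argmax(s[1:,4]); mm=l==k
q=P[mm]; ctr=q.mean(0); u,sv,vt=np.linalg.svd(q-ctr,full_matrices=False); print(len(q),ctr,vt[0],vt[2],rect(q))
a=(q-ctr)@vt[0]; print(a.min(),a.max(),q[a<a.min()+.01].mean(0),q[a>a.max()-.01].mean(0))
o=w&(hsv[...,0]<12)&(hsv[...,1]>180); q=P[o]; print("scoop",len(q),np.nanpercentile(q,[2,50,98],axis=0))
# scoop before/after in top & mister now
for n in("top0.npz",):
    zz=np.load(n); ct=cam("top"); h=cv2.cvtColor(zz["im"],cv2.COLOR_RGB2HSV); mk=(h[...,0]<14)&(h[...,1]>180); mk[:125]=0;mk[150:]=0;mk[:,:290]=0;mk[:,356:]=0
    k=max(cv2.findContours(mk.astype(np.uint8),0,2)[0],key=cv2.contourArea)[:,0]; print(rect(plane(ct,k,.02)),plane(ct,k,.02)[[k[:,0].argmin(),k[:,0].argmax()]])
h=hsv.copy(); o=(h[...,0]<12)&(h[...,1]>180); o[:40]=0;o[115:]=0;o[:,:285]=0;o[:,450:]=0
k=np.argwhere(o)[:,::-1]; Q=plane(c,k,.02); print(rect(Q),Q[[k[:,0].argmin(),k[:,0].argmax()]])
q=comp(P,.125,.16,(.38,-.1),(.52,.1),im.max(2)<80); print("mister",len(q),rect(q))
b=(hsv[...,0]>8)&(hsv[...,0]<25)&(hsv[...,1]>70)&(P[...,2]<.012)&(abs(P[...,0]-.448)<.08)&(abs(P[...,1]+.01)<.08); print("mat",cv2.minEnclosingCircle(P[cv2.morphologyEx(b.astype(np.uint8),2,np.ones((3,3)))>0][:,:2].astype(np.float32)))
q=comp(P,.04,.11,(.38,-.1),(.52,.1)); print("mister body",rect(q))
```

```text
[ 17 118 197] [ 13 195 196]Traceback (most recent call last):
  File "<stdin>", line 7, in <module>
    u, s, vh = gufunc(a, signature=signature)
               ~~~~~~^^^^^^^^^^^^^^^^^^^^^^^^
    raise LinAlgError("SVD did not converge")
numpy.linalg.LinAlgError: SVD did not converge
```

```bash
cat > look.py <<'E'
from h import *
z=np.load("w11.npz"); im,d=z["im"],z["d"]; c=cam("wrist"); c["T"]=z["T"]; P=cloud(c,d); hsv=cv2.cvtColor(im,cv2.COLOR_RGB2HSV)
w=np.zeros((400,640),bool); w[45:140,290:390]=1; ok=np.isfinite(P[...,2])
m=w&ok&(hsv[...,0]>12)&(hsv[...,0]<25)&(hsv[...,1]<165)&(hsv[...,1]>60)&(hsv[...,2]>150)
m=cv2.morphologyEx(m.astype(np.uint8),2,np.ones((3,3)))
n,l,s,_=cv2.connectedComponentsWithStats(m); k=1+np.argmax(s[1:,4]); mm=l==k
q=P[mm]; ctr=q.mean(0); u,sv,vt=np.linalg.svd(q-ctr,full_matrices=False); print(len(q),ctr,vt[0],vt[2],rect(q))
a=(q-ctr)@vt[0]; print(a.min(),a.max(),q[a<a.min()+.01].mean(0),q[a>a.max()-.01].mean(0))
zz=np.load("top0.npz"); ct=cam("top"); h=cv2.cvtColor(zz["im"],cv2.COLOR_RGB2HSV); mk=(h[...,0]<14)&(h[...,1]>180); mk[:125]=0;mk[150:]=0;mk[:,:290]=0;mk[:,354:]=0
k=np.argwhere(mk)[:,::-1]; Q=plane(ct,k,.02);print("scoop before",rect(Q),Q[[k[:,0].argmin(),k[:,0].argmax()]])
o=(hsv[...,0]<13)&(hsv[...,1]>190); o[:40]=0;o[115:]=0;o[:,:285]=0;o[:,446:]=0
k=np.argwhere(o)[:,::-1]; Q=plane(c,k,.02); print("scoop now",rect(Q),Q[[k[:,0].argmin(),k[:,0].argmax()]])
q=P[w&o&ok]; print("scoop z",np.percentile(q[:,2],[2,50,98]))
q=comp(P,.125,.16,(.38,-.1),(.52,.1),im.max(2)<80); print("mister",len(q),rect(q))
b=ok&(hsv[...,0]>8)&(hsv[...,0]<25)&(hsv[...,1]>70)&(P[...,2]<.012)&(abs(P[...,0]-.448)<.08)&(abs(P[...,1]+.01)<.08); print("mat",cv2.minEnclosingCircle(P[cv2.morphologyEx(b.astype(np.uint8),2,np.ones((3,3)))>0][:,:2].astype(np.float32)))
E
python3 look.py
```

```text
1678 [ 6.40816778e-01 -1.71589181e-04  4.95691666e-02] [-0.67218884  0.74033618  0.00803126] [ 0.01626594  0.0256118  -0.99953962] ((0.6414565443992615, -0.003494415432214737), (0.024650385603308678, 0.12155377119779587), 42.34296798706055)
-0.06406410704462484 0.05789569571409527 [ 0.6781079  -0.04329275  0.03573207] [0.60545117 0.0391334  0.04976168]
scoop before ((0.6572965383529663, -0.03157375752925873), (0.058633819222450256, 0.1770261824131012), 7.578641414642334) [[ 0.67345092  0.05459217  0.02      ]
 [ 0.67337256 -0.11872793  0.02      ]]
scoop now ((0.6595093607902527, -0.034790828824043274), (0.059968359768390656, 0.18423199653625488), 7.59601354598999) [[ 0.67596631  0.05977476  0.02      ]
 [ 0.67484319 -0.12567741  0.02      ]]
scoop z [0.00203681 0.02834511 0.03684337]
mister 623 ((0.44850873947143555, -0.009243899956345558), (0.026641057804226875, 0.0265502966940403), 16.641223907470703)
mat ((0.4485372006893158, -0.012238750234246254), 0.06478474289178848)
```

The marker lies level on the unmoved scoop, its top at 50 mm, centre ≈ (.6456,-.005) and axis at 132°. I grip it shallowly so the tips stay clear of the scoop's rim.

Run:
```python
from mk import *
dd=np.array([-.672,.740]); dd/=np.hypot(*dd); mc=np.array([.6450,-.0052]); gx=.015
RP,RT=Rz(-137.8),Rz(-183.4)
robot.move_gripper(.4); p=np.r_[mc+gx*dd,.2]; robot.goto(p,RP)
p[2]=.06; robot.servo_line(p,speed=.12)
while p[2]>.0392:
    p[2]-=.002; robot.servo_line(p,speed=.04); f=robot.read_force()[2]
    if f>3: p[2]+=.002; robot.servo_line(p,speed=.04); print("touch"); break
z0=p[2]; robot.move_gripper(0); print("grip",z0,robot.read_grip_width())
p[2]+=.03; robot.servo_line(p,speed=.05); p[2]=.2; robot.servo_line(p,speed=.12); print(robot.read_grip_width())
g=np.r_[TC-.027*tx+(.036+gx)*ty,.2]
if robot.read_grip_width()>.2:
    robot.goto(g,RT); print("over",robot.read_grip_width())
    g[2]=.03; robot.servo_line(g,speed=.1)
    while g[2]>.0085:
        g[2]-=.0015; robot.servo_line(g,speed=.03); f=robot.read_force()[2]
        if f>3: break
    print("z",g[2],f,robot.read_grip_width()); robot.move_gripper(.35); robot.dwell(.2); g[2]=.2; robot.servo_line(g,speed=.15)
robot.goto([.48,-.2,.36],Rz(-180))
grab("wrist","w12.png"); print(robot.read_t())
```

```text
grip 0.03799999999999998 0.2476399703114805
0.2465423032246943
over 0.24336563245840429
z 0.028499999999999998 16.843227518459333 0.24256146015542462
105.45
```

View pics/w12.png

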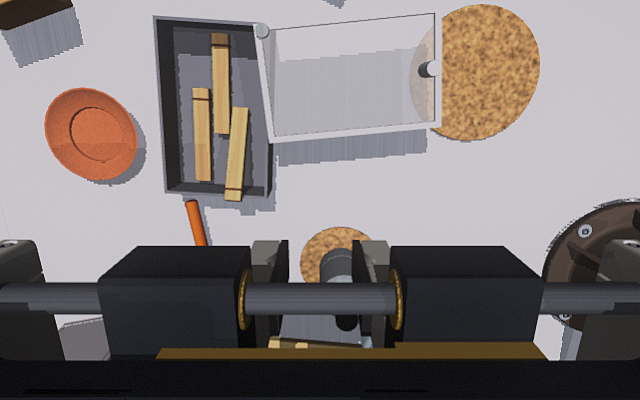

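The third marker's end rests on the +y wall rim at (233,198) px, so its grip was off centre. I measure its pose and re-seat it.

Run:
```python
from mk import *
c,im,d=grab("wrist"); P=cloud(c,d); hsv=cv2.cvtColor(im,cv2.COLOR_RGB2HSV)
m=np.isfinite(P[...,2])&(hsv[...,0]>10)&(hsv[...,0]<28)&(hsv[...,1]>60)&(hsv[...,2]>120)
m[:100]=0;m[205:]=0;m[:,:218]=0;m[:,252:]=0
# separate from the centre-lane marker: keep right of line
v,u=np.mgrid[0:400,0:640]; m&=~((v<137)&(u<231))
q=P[m]; ctr=np.median(q,0); u_,s,vt=np.linalg.svd(q-ctr,full_matrices=False); print(len(q),ctr,vt[0],vt[2])
L=np.c_[(q[:,:2]-TC)@tx,(q[:,:2]-TC)@ty,q[:,2]]
for lo in np.arange(-.06,.14,.02):
    k=L[(L[:,1]>=lo)&(L[:,1]<lo+.02)]
    if len(k)>5: print(round(lo+.01,2),len(k),np.percentile(k[:,0],[3,50,97]).round(4),np.percentile(k[:,2],[10,50,90]).round(4))
print(L[:,1].min(),L[:,1].max())
```

```text
1491 [ 0.59290113 -0.19838047  0.04472413] [-0.05484587 -0.90747655 -0.41650719] [ 0.04960955  0.41414329 -0.90885875]
-0.01 114 [-0.0363 -0.0259 -0.0156] [0.0169 0.0194 0.0214]
0.01 243 [-0.0363 -0.0268 -0.0164] [0.0224 0.026  0.0299]
0.03 241 [-0.0363 -0.0268 -0.0165] [0.0314 0.0354 0.039 ]
0.05 262 [-0.0364 -0.0262 -0.0159] [0.0404 0.0442 0.0479]
0.07 263 [-0.0362 -0.0263 -0.0161] [0.0498 0.0536 0.057 ]
0.09 244 [-0.0362 -0.0265 -0.0158] [0.0587 0.062  0.0664]
0.11 124 [-0.0363 -0.0265 -0.0162] [0.0668 0.069  0.0706]
-0.008653845671512696 0.10904584338523746
```

Run:
```python
from mk import *
RT=Rz(-183.4); robot.move_gripper(.35)
P3=lambda y,z: np.r_[TC-.0264*tx+y*ty,z]
robot.goto(P3(.05,.15),RT); robot.servo_line(P3(.05,.032),speed=.1); print(np.round(robot.read_force(),1))
robot.move_gripper(0); print(robot.read_grip_width())
robot.servo_line(P3(.05,.05),speed=.06); robot.servo_line(P3(.023,.05),speed=.06)
z=.05
while z>.031:
    z-=.0015; robot.servo_line(P3(.023,z),speed=.03); f=robot.read_force()[2]
    if f>2.5: break
print("z",z,f,robot.read_grip_width()); robot.move_gripper(.35); robot.dwell(.4); robot.servo_line(P3(.023,.2),speed=.15)
robot.goto([.48,-.2,.36],Rz(-180))
c,im,d=grab("wrist","w13.png"); print(robot.read_t()); P=cloud(c,d)
hsv=cv2.cvtColor(im,cv2.COLOR_RGB2HSV)
m=np.isfinite(P[...,2])&(hsv[...,0]>10)&(hsv[...,0]<28)&(hsv[...,1]>60)&(hsv[...,2]>120)
L=np.stack([(P[...,:2]-TC)@tx,(P[...,:2]-TC)@ty,P[...,2]],-1)
for a,b in((-.05,-.014),(-.012,.012),(.015,.05)):
    k=L[m&(L[...,0]>a)&(L[...,0]<b)&(abs(L[...,1])<.12)]; print(len(k),np.percentile(k,[1,99],axis=0).round(3).tolist())
```

```text
[-0.7 -0.8  0.4]
0.2438469908130079
z 0.030499999999999985 4.9446760715243805 0.2511035579089477
115.6167
1429 [[-0.036, -0.032, 0.016], [-0.015, 0.095, 0.021]]
1491 [[-0.011, -0.099, 0.016], [0.01, 0.027, 0.021]]
1432 [[0.017, -0.03, 0.004], [0.043, 0.097, 0.02]]
```

View pics/w13.png

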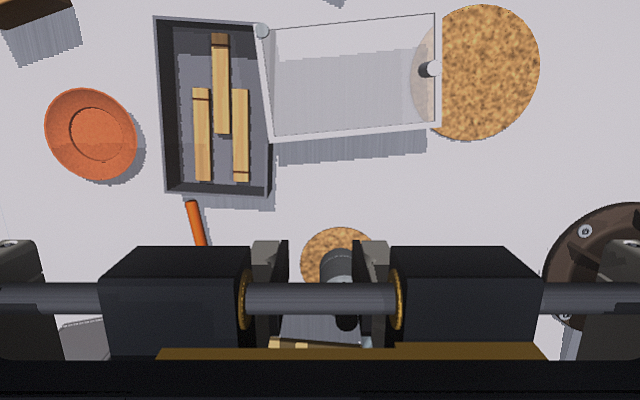

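All three markers lie flat in the tray at px (202,135), (220,85) and (241,135). I check the mister, then shut the lid.

```bash
cat > chk.py <<'E'
from h import *
def mister(fn=None):
    robot.goto([.56,.03,.34],Rz(-90)); c,im,d=grab("wrist",fn); P=cloud(c,d)
    q=comp(P,.125,.16,(.33,-.15),(.56,.12),im.max(2)<80); r=rect(q) if len(q) else None; print("mister",len(q),r,q[:,2].max() if len(q) else '',robot.read_t()); return r
E
python3 - <<'E'
from chk import *
import h
r=mister()
if r is None or np.hypot(r[0][0]-.448,r[0][1]+.0105)>.008: raise SystemExit("mister moved")
h.PIV=np.array([.5485,-.3476]); zz=.073
robot.move_gripper(.38)
p,R=lidpose(95.3,.2); robot.goto(p,R); p[2]=zz; robot.servo_line(p,speed=.1); print(np.round(robot.read_force(),1))
ths=list(np.linspace(95.3,2,16)[1:])+list(np.arange(1,-9.5,-.5))
for th in ths:
    p,R=lidpose(th,zz); robot.servo_line(p,R,speed=.1 if th>1.5 else .02); f=np.array(robot.read_force()); a=np.radians(th+71.93)
    ft=-f[0]*np.sin(a)+f[1]*np.cos(a)
    if np.hypot(f[0],f[1])>6: print("th",th,f.round(1),ft)
    if np.hypot(f[0],f[1])>14: break
print("end",th); p=np.array(robot.read_position())
th+=2; q,R=lidpose(th,zz); robot.servo_line(q,R,speed=.03); robot.move_gripper(.5)
q[2]=.2; robot.servo_line(q,speed=.15)
robot.goto([.50,-.22,.33],Rz(-180)); c,im,d=grab("wrist","w14.png"); P=cloud(c,d)
l=comp(P,.058,.07,(.5,-.42),(.75,-.1)); print("lid",rect(l)); k=comp(P,.09,.115,(.5,-.25),(.75,-.08)); print("post",k[k[:,2]>.097].mean(0),robot.read_t())
pt=k[k[:,2]>.097].mean(0)[:2]-h.PIV; print("lid angle",np.degrees(np.arctan2(pt[1],pt[0]))-71.93+3.4)
E
```

```text
mister 214 ((0.4484917223453522, -0.0007093008607625961), (0.010633062571287155, 0.025684630498290062), 86.6783218383789) 0.15156879620926256 116.7333mister moved
```

That detection is partial because the fingers occlude it, so I repeat with the gripper fully open.

```bash
sed -i 's/robot.goto(\[.56,.03,.34\],Rz(-90));/robot.goto([.46,-.03,.36],Rz(-90)); robot.move_gripper(1.0);/' chk.py
cat > close.py <<'E'
from chk import *
import h
r=mister("w15.png")
if r is None or np.hypot(r[0][0]-.448,r[0][1]+.0105)>.008: raise SystemExit("mister moved")
h.PIV=np.array([.5485,-.3476]); zz=.073
robot.move_gripper(.38)
p,R=lidpose(95.3,.2); robot.goto(p,R); p[2]=zz; robot.servo_line(p,speed=.1); print(np.round(robot.read_force(),1))
ths=list(np.linspace(95.3,2,16)[1:])+list(np.arange(1,-9.5,-.5))
for th in ths:
    p,R=lidpose(th,zz); robot.servo_line(p,R,speed=.1 if th>1.5 else .02); f=np.array(robot.read_force())
    if np.hypot(f[0],f[1])>6: print("th",th,f.round(1))
    if np.hypot(f[0],f[1])>14: break
print("end",th)
th+=2; q,R=lidpose(th,zz); robot.servo_line(q,R,speed=.03); robot.move_gripper(.5)
q[2]=.2; robot.servo_line(q,speed=.15)
robot.goto([.50,-.22,.33],Rz(-180)); c,im,d=grab("wrist","w14.png"); P=cloud(c,d)
l=comp(P,.058,.07,(.5,-.42),(.75,-.1)); print("lid",rect(l)); k=comp(P,.09,.115,(.5,-.25),(.75,-.08)); k=k[k[:,2]>.097].mean(0); print("post",k,robot.read_t())
pt=k[:2]-h.PIV; print("lid angle",np.degrees(np.arctan2(pt[1],pt[0]))-71.93+3.4)
E
python3 close.py
```

```text
mister 574 ((0.44737058877944946, -0.009193912148475647), (0.026731546968221664, 0.027165185660123825), 79.61714172363281) 0.151663645927256 118.3917
[-0.8  0.1  0.4]
th -6.5 [-10.1   6.7   7.4]
th -7.0 [-15.4   9.8  10.8]
end -7.0
lid ((0.6160978674888611, -0.25162336230278015), (0.22088946402072906, 0.13960272073745728), 86.5051040649414)
post [ 0.6212944  -0.16270021  0.10118318] 134.6167
lid angle -0.019386089952652785
```

The lid is shut (angle ≈ 0, against its stop). I do the final check numerically: mister, frame and scoop.

Run:
```python
from chk import *
r=mister()
robot.movej([80,*np.array(robot.read_qpos())[1:]])
c,im,d=grab("top"); P=cloud(c,d); P0=np.load("topP.npz")["P"]; im0=np.load("top0.npz")["im"]
q=comp(P,.125,.16,(.38,-.1),(.52,.1),im.max(2)<80); print("mister top",rect(q) if len(q) else '')
q=comp(P,.2,.3,(.6,.1),(.8,.35)); print("frame high",len(q),q.mean(0) if len(q) else '')
for n,(lo,hi) in dict(scoop=((600-600+290,356),(125,150)),spool=((236,258),(216,237)),jar=((264,290),(206,232)),green=((145,190),(210,245))).items():
    a,b=lo;e,f=hi; print(n,"mean diff",np.abs(im[e:f,a:b].astype(int)-im0[e:f,a:b]).mean().round(1))
for I in(im0,im):
    h=cv2.cvtColor(I,cv2.COLOR_RGB2HSV); m=(h[...,0]<14)&(h[...,1]>180); m[:125]=0;m[150:]=0;m[:,:290]=0;m[:,354:]=0
    k=np.argwhere(m)[:,::-1]; print("scoop px",k.mean(0),k.min(0),k.max(0))
print(robot.read_t(),robot.read_position(),robot.read_force())
```

```text
mister 577 ((0.44745516777038574, -0.009173371829092503), (0.02671029046177864, 0.02735295705497265), 80.30322265625) 0.1518168278511416 136.6333
mister top ((0.4458305239677429, -0.006560932844877243), (0.02570470981299877, 0.025793621316552162), 26.344593048095703)
frame high 401 [0.6847232  0.23142204 0.24462185]
scoop mean diff 8.3
spool mean diff 12.1
jar mean diff 9.0
green mean diff 60.4
scoop px [322.43243243 137.72972973] [298 129] [350 148]
scoop px [321.12307692 138.2       ] [297 130] [350 148]
138.35 [0.2622892  0.37897033 0.36006119] [ 0.77124894 -0.4596813  -0.35205292]
```

```bash
python3 -c "
from rig import robot
print(robot.job_done())"
```

```text
the job is handed in; nothing more can be done
None
```

I handed the job in at about 138 s: the mister is upright on its mat, within about 4 mm of the middle; the press is open; all three markers lie flat in the tray; and the lid is shut. One marker dropped onto the scoop when the grip slackened; I recovered it, and the scoop may have shifted by 1 px (about 3–4 mm) or less. I viewed 16 pictures, two over the limit of 14.

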